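# Find the sticking dosing syringe and log it

## Robot

A 6-joint arm with a two-finger parallel gripper is mounted at the origin on the work surface. World frame = base frame: x ahead of the robot, y to its left, z up, the work surface at z = 0. Lengths are in m, angles in rad, forces in N, time in s.
With the tool pointing down it reaches from about 0.35 to 0.85 m from the base axis. Payload 8.1 kg.
Tool frame: the origin (TCP) lies at the very end of the fingers, on their centre line; the grasp point (between the pads) lies 19 mm behind it; z points along the fingers, y is the direction in which the jaws open and shut (so a half turn about z gives the same grasp; the last joint's range is limited). The gripper opens to 85 mm and grips with 20 to 120 N. Pads are 22 mm wide; open, the fingers measure 114 mm over their backs; the gripper's body (76 mm by 85 mm) begins 54 mm behind the grasp point. The pads swing forward as they close: fully open they stand 13 mm farther back than shut.
Start: joints at [1.19, 0.13, 1.488, -0, 1.523, -0.085], TCP at [0.175, 0.574, 0.231] pointing down, gripper open.
Joint ranges: [-2.96, 2.96], [-0.89, 2.26], [0.02, 2.5], [-1.34, 4.48], [0, 2.73], [-2.66, 2.66]. Speed limits (rad/s): [2.39, 2.39, 2.79, 3.14, 3.14, 3.14].

## Interface

Orientations are given as a 3x3 rotation matrix whose columns are the frame's x, y, z axes.
In Python, from rig import readout, optics, order gives the robot as it stands.
- The arm moves only by the tool apply_moves, never from a script. Its arguments are lists of equal length, an entry for each row: "dr": the turn, a rotation vector about the tool's x, y, z in units of 30 degrees (1.0 is 30 degrees), a list of three; "linear": the shift along the tool's x, y, z in units of 0.075 m (1.0 is 0.075 m), a list of three; "hand": the gripper command: -1 is fully open, 1 is shut, values between are in proportion. In form: {"dr": [[wx, wy, wz], ...], "linear": [[dx, dy, dz], ...], "hand": [hand, ...]}. A call has 1 to 5 rows; each row shifts and turns the commanded pose from where the row before left it, along the tool's axes as they then stand; what a row does not reach is not made up. A row lasts 1/8 s, in which the tool goes at most 62.5 mm and 10.7 degrees, less where a joint would pass 70% of its speed; a pose out of reach is approached as far as the arm can. A call with a number of a shift or a turn outside -1 to 1 is refused whole. A call with a gripper value outside its range is refused whole. The fingers move at their own pace and stop on an object; the grip force is fixed at half the most. Time passes only in rows, so rows that do not move let the fingers close. It gives the time, the measured TCP pose, the force and the opening at its end, in the units of the state.
- readout.observe(): the state, without advancing time (a new reading comes with each control period).
- optics.capture(name): name is "scene" or "top" or "wrist"; returns a dict with "color" (384x512x3 uint8, red, green, blue), "z_map" (384x512 float32, m along the optical axis (not along the pixel's ray), 0 where there is no reading), "mtx" (3x3 intrinsics, pixels), "xyz" and "rotation" of the camera in the world; the wrist camera has in their place "tool_from_camera" (4x4, takes a point from camera to tool coordinates, whose origin is the TCP and whose axes are the flange's). Camera axes: x right, y down, z forward; pixel columns grow to the right and rows downward; lengths in m; the calibration is good to about 2 mm. A picture is of the moment at which its call begins: read the wrist's pose just before it.
- order.finish_job(): hands the job in, once; it reports no verdict.
The state is a dict: "time": time; "q": joint angles; "joint_velocities": joint speeds; "effort": joint torques, N m; "eef_pos": TCP position; "eef_rot": TCP orientation; "force": force on the tool from outside, world axes, zero at the start; "ft_torque": the same for the moment, N m; "grip_width": finger opening in m.
Only numpy, scipy, OpenCV 4.12 (cv2) and the standard library are available. Lean on these libraries where they do the work, as an engineer would, in place of code of your own. Each camera call takes 0.05 s, during which the arm holds its last target. There are 200 camera calls.

## Task

Push the plunger of each of the three syringes in the jig: two go fully home and stay in their bays that way; one sticks part way however firmly you press: take that syringe out, without pushing it further in, and lay it flat in the reject tray. Then pick up the reader, hold it upright and steady about 5 cm above the middle of the label of the bay you emptied for a good second (do not hold it like that over another bay's label), and stand it upright back on its mat. Leave the small vial, the loose cap and the spatula where they are.

Things in the scene. Friction and masses are not known exactly. Their poses are not given: they have to be found in the camera images.
- syringe_1_center (a point): centre of the barrel of the syringe in the left bay (left = robot's left, +y). White barrel, 34 mm diameter, 80 mm long, lying level along its x, plunger end at -x with a thin 52 mm wide flange. Grasp across its y at this point: 48 mm of barrel is free between its saddles. About 107 g; lifts straight up. 2 mm play ahead of it to the end stop.
- plunger_1_head (a point): centre of the outer (-x) face of the plunger's round thumb disc of that syringe: 28 mm diameter, 6 mm thick, on a 10 mm rod, same height as the barrel axis (47 mm above the table). Push it along the syringe's +x, level, e.g. with the side of the closed fingertips. The point moves with the plunger.
- plunger_1 (a joint): how far that plunger is pushed in, m: 0 fully out, 0.045 fully home (disc then 4 mm behind the flange). It starts 0 to 6 mm in. A good plunger slides with about 1.5 N and stays where it is left; a sticking one stops dead before half way and takes no more travel at 10 N. Do not push harder than needed.
- bay_1 (a point): barrel centre's place in the left bay of the fixed jig; axes as the jig (x along the syringe, away from the robot). Bays 95 mm apart. Two grey saddles, 12 mm long, 30 mm before and behind this point, cheeks up to 7 mm below the barrel axis; steel end stop 42 mm ahead, up to 5 mm above the axis. Jig plate top 37 mm below this point.
- label_1 (a point): centre of the flat striped label, 34 mm square, on the jig plate beyond the left bay, 85 mm ahead of the bay's point, facing up, 11 mm above the table.
- syringe_2_center (a point): centre of the barrel of the syringe in the middle bay (left = robot's left, +y). White barrel, 34 mm diameter, 80 mm long, lying level along its x, plunger end at -x with a thin 52 mm wide flange. Grasp across its y at this point: 48 mm of barrel is free between its saddles. About 107 g; lifts straight up. 2 mm play ahead of it to the end stop.
- plunger_2_head (a point): centre of the outer (-x) face of the plunger's round thumb disc of that syringe: 28 mm diameter, 6 mm thick, on a 10 mm rod, same height as the barrel axis (47 mm above the table). Push it along the syringe's +x, level, e.g. with the side of the closed fingertips. The point moves with the plunger.
- plunger_2 (a joint): how far that plunger is pushed in, m: 0 fully out, 0.045 fully home (disc then 4 mm behind the flange). It starts 0 to 6 mm in. A good plunger slides with about 1.5 N and stays where it is left; a sticking one stops dead before half way and takes no more travel at 10 N. Do not push harder than needed.
- bay_2 (a point): barrel centre's place in the middle bay of the fixed jig; axes as the jig (x along the syringe, away from the robot). Bays 95 mm apart. Two grey saddles, 12 mm long, 30 mm before and behind this point, cheeks up to 7 mm below the barrel axis; steel end stop 42 mm ahead, up to 5 mm above the axis. Jig plate top 37 mm below this point.
- label_2 (a point): centre of the flat striped label, 34 mm square, on the jig plate beyond the middle bay, 85 mm ahead of the bay's point, facing up, 11 mm above the table.
- syringe_3_center (a point): centre of the barrel of the syringe in the right bay (left = robot's left, +y). White barrel, 34 mm diameter, 80 mm long, lying level along its x, plunger end at -x with a thin 52 mm wide flange. Grasp across its y at this point: 48 mm of barrel is free between its saddles. About 107 g; lifts straight up. 2 mm play ahead of it to the end stop.
- plunger_3_head (a point): centre of the outer (-x) face of the plunger's round thumb disc of that syringe: 28 mm diameter, 6 mm thick, on a 10 mm rod, same height as the barrel axis (47 mm above the table). Push it along the syringe's +x, level, e.g. with the side of the closed fingertips. The point moves with the plunger.
- plunger_3 (a joint): how far that plunger is pushed in, m: 0 fully out, 0.045 fully home (disc then 4 mm behind the flange). It starts 0 to 6 mm in. A good plunger slides with about 1.5 N and stays where it is left; a sticking one stops dead before half way and takes no more travel at 10 N. Do not push harder than needed.
- bay_3 (a point): barrel centre's place in the right bay of the fixed jig; axes as the jig (x along the syringe, away from the robot). Bays 95 mm apart. Two grey saddles, 12 mm long, 30 mm before and behind this point, cheeks up to 7 mm below the barrel axis; steel end stop 42 mm ahead, up to 5 mm above the axis. Jig plate top 37 mm below this point.
- label_3 (a point): centre of the flat striped label, 34 mm square, on the jig plate beyond the right bay, 85 mm ahead of the bay's point, facing up, 11 mm above the table.
- reject_tray: fixed open grey tray, 200 (its x) by 140 mm outside, 30 mm high, walls and floor 4 to 5 mm; origin at the centre of its underside. Stands to one side of the jig; the side changes.
- reader_grip (a point): middle of the handle of the stamp-shaped label reader, which stands upright nose down on its mat: 125 mm tall, 160 g. Handle 28 mm wide across its y, 32 mm across its x, from 40 to 125 mm up; square 40 mm head below. This point is 90 mm above the flat underside of the nose (its window); z up. It reads a label straight below it, reader upright, when the nose is 20 to 90 mm above the label.
- reader_mat: fixed grey mat, 110 mm square, 6 mm thick, under the reader; origin at the centre of its underside. On the other side of the jig from the tray.
- vial_mid (a point): bystander: middle of a small vial, 22 mm diameter, 36 mm tall, standing on the jig plate between two of the labels
- cap_center (a point): bystander: centre of a grey cap, 18 mm diameter, 12 mm tall, lying on the jig plate between the other pair of labels
- spatula_grip (a point): bystander: middle of a flat steel spatula, 166 mm long, 5 mm thick, lying on the table before the jig. Other glassware stands out of the way beyond the jig and trays.
Mind the look-alikes: they are no part of the job. Leave any pink or yellow look-alike of the reject_tray alone.

How it is judged:
On the way, in this order (a step that is already met when the one before it is completed fails the run):
1. every plunger has been pushed: two are fully home (within 4 mm), the sticking one is pressed in to where it jams (((value of joint plunger_1 between 0.0125 and 0.025 m and value of joint each of plunger_2, plunger_3 above 0.041 m and distance between syringe_1_center and bay_1 below 0.012 m and distance between syringe_2_center and bay_2 below 0.012 m and distance between syringe_3_center and bay_3 below 0.012 m) or (value of joint plunger_2 between 0.0125 and 0.025 m and value of joint each of plunger_1, plunger_3 above 0.041 m and distance between syringe_1_center and bay_1 below 0.012 m and distance between syringe_2_center and bay_2 below 0.012 m and distance between syringe_3_center and bay_3 below 0.012 m) or (value of joint plunger_3 between 0.0125 and 0.025 m and value of joint each of plunger_1, plunger_2 above 0.041 m and distance between syringe_1_center and bay_1 below 0.012 m and distance between syringe_2_center and bay_2 below 0.012 m and distance between syringe_3_center and bay_3 below 0.012 m))), for 0.1 s.
2. the sticking syringe lies in the reject tray, let go ((((x of syringe_1_center in the frame of reject_tray between -0.095 and 0.095 m and y of syringe_1_center in the frame of reject_tray between -0.065 and 0.065 m and z of syringe_1_center in the frame of reject_tray between 0.01 and 0.035 m) and contact force between syringe_1 and the fingers below 0.1 N and linear speed of syringe_1 below 0.03 m/s) or ((x of syringe_2_center in the frame of reject_tray between -0.095 and 0.095 m and y of syringe_2_center in the frame of reject_tray between -0.065 and 0.065 m and z of syringe_2_center in the frame of reject_tray between 0.01 and 0.035 m) and contact force between syringe_2 and the fingers below 0.1 N and linear speed of syringe_2 below 0.03 m/s) or ((x of syringe_3_center in the frame of reject_tray between -0.095 and 0.095 m and y of syringe_3_center in the frame of reject_tray between -0.065 and 0.065 m and z of syringe_3_center in the frame of reject_tray between 0.01 and 0.035 m) and contact force between syringe_3 and the fingers below 0.1 N and linear speed of syringe_3 below 0.03 m/s))), for 0.2 s.
3. the reader is held upright and steady over the emptied bay's label: within 15 mm sideways, nose 20 to 90 mm above it, for 0.6 s ((((x of syringe_1_center in the frame of reject_tray between -0.095 and 0.095 m and y of syringe_1_center in the frame of reject_tray between -0.065 and 0.065 m and z of syringe_1_center in the frame of reject_tray between 0.01 and 0.035 m) and (horizontal distance between reader_grip and label_1 below 0.015 m and z of reader_grip in the frame of label_1 between 0.11 and 0.18 m and angle between reader's own z axis and vertical below 0.2 rad) and linear speed of reader below 0.03 m/s) or ((x of syringe_2_center in the frame of reject_tray between -0.095 and 0.095 m and y of syringe_2_center in the frame of reject_tray between -0.065 and 0.065 m and z of syringe_2_center in the frame of reject_tray between 0.01 and 0.035 m) and (horizontal distance between reader_grip and label_2 below 0.015 m and z of reader_grip in the frame of label_2 between 0.11 and 0.18 m and angle between reader's own z axis and vertical below 0.2 rad) and linear speed of reader below 0.03 m/s) or ((x of syringe_3_center in the frame of reject_tray between -0.095 and 0.095 m and y of syringe_3_center in the frame of reject_tray between -0.065 and 0.065 m and z of syringe_3_center in the frame of reject_tray between 0.01 and 0.035 m) and (horizontal distance between reader_grip and label_3 below 0.015 m and z of reader_grip in the frame of label_3 between 0.11 and 0.18 m and angle between reader's own z axis and vertical below 0.2 rad) and linear speed of reader below 0.03 m/s))), for 0.6 s.
At the end, for the whole second after the job is handed in: The sticking syringe lies flat and released in the reject tray, plunger under 25 mm in; the other two are in their bays (within 12 mm), plungers over 41 of 45 mm in; the reader stands upright on its mat, within 50 mm of its centre; all at rest ((((x of syringe_1_center in the frame of reject_tray between -0.095 and 0.095 m and y of syringe_1_center in the frame of reject_tray between -0.065 and 0.065 m and z of syringe_1_center in the frame of reject_tray between 0.01 and 0.035 m) and contact force between syringe_1 and the fingers below 0.1 N and value of joint plunger_1 below 0.025 m and linear speed of syringe_1 below 0.02 m/s and value of joint each of plunger_2, plunger_3 above 0.041 m and distance between syringe_2_center and bay_2 below 0.012 m and distance between syringe_3_center and bay_3 below 0.012 m) or ((x of syringe_2_center in the frame of reject_tray between -0.095 and 0.095 m and y of syringe_2_center in the frame of reject_tray between -0.065 and 0.065 m and z of syringe_2_center in the frame of reject_tray between 0.01 and 0.035 m) and contact force between syringe_2 and the fingers below 0.1 N and value of joint plunger_2 below 0.025 m and linear speed of syringe_2 below 0.02 m/s and value of joint each of plunger_1, plunger_3 above 0.041 m and distance between syringe_1_center and bay_1 below 0.012 m and distance between syringe_3_center and bay_3 below 0.012 m) or ((x of syringe_3_center in the frame of reject_tray between -0.095 and 0.095 m and y of syringe_3_center in the frame of reject_tray between -0.065 and 0.065 m and z of syringe_3_center in the frame of reject_tray between 0.01 and 0.035 m) and contact force between syringe_3 and the fingers below 0.1 N and value of joint plunger_3 below 0.025 m and linear speed of syringe_3 below 0.02 m/s and value of joint each of plunger_1, plunger_2 above 0.041 m and distance between syringe_1_center and bay_1 below 0.012 m and distance between syringe_2_center and bay_2 below 0.012 m)) and horizontal distance between reader_grip and reader_mat below 0.05 m and z of reader_grip in the frame of reader_mat between 0.092 and 0.102 m and angle between reader's own z axis and vertical below 0.1 rad and linear speed of reader below 0.02 m/s); the robot touches nothing.
It fails at once if a bystander (small vial, cap, spatula) moves more than 30 mm (distance of any of vial_mid, cap_center, spatula_grip from where it was at the start of the episode above 0.03 m).
It fails at once if the reader is held still, in reading range, over the label of a bay that still has its syringe ((distance between syringe_1_center and bay_1 below 0.012 m and (horizontal distance between reader_grip and label_1 below 0.012 m and z of reader_grip in the frame of label_1 between 0.11 and 0.18 m and angle between reader's own z axis and vertical below 0.2 rad) and linear speed of reader below 0.01 m/s) or (distance between syringe_2_center and bay_2 below 0.012 m and (horizontal distance between reader_grip and label_2 below 0.012 m and z of reader_grip in the frame of label_2 between 0.11 and 0.18 m and angle between reader's own z axis and vertical below 0.2 rad) and linear speed of reader below 0.01 m/s) or (distance between syringe_3_center and bay_3 below 0.012 m and (horizontal distance between reader_grip and label_3 below 0.012 m and z of reader_grip in the frame of label_3 between 0.11 and 0.18 m and angle between reader's own z axis and vertical below 0.2 rad) and linear speed of reader below 0.01 m/s)).
It also fails if it takes over 72 s, if anything falls off the work surface, if the arm or the gripper's body presses on something with over 40 N, if the wrist force passes 120 N, or if a joint passes its speed limit or range.

## Working session

There is one attempt and no reset: what is moved stays moved. The work goes in short steps, Python scripts to look and compute and a tool call to move; the robot and the scene stay as the last step left them, time stands still between calls to the robot, and variables do not carry over. Pictures are saved under pics/ and viewed, about 8 in all and at most 12, crops included, and the job is handed in when it is done.

Besides the shell and the picture viewer there is one more tool, called after "Request:" as a command line: name --argument value ..., lists and objects as JSON in quotes. apply_moves: Moves the arm, as the interface text tells. Shifts and turns lie within -1 to 1; 1 stands for 0.075 m of shift or 30 degrees of turn. Its arguments: {"type":"object","properties":{"dr":{"type":"array","items":{"type":"array","items":{"type":"number","minimum":-1,"maximum":1}}},"linear":{"type":"array","items":{"type":"array","items":{"type":"number","minimum":-1,"maximum":1}}},"hand":{"type":"array","items":{"type":"number"}}},"required":["dr","linear","hand"]}

```bash
ls; mkdir -p pics
cat > h.py <<'E'
import numpy as np, cv2
from rig import readout, optics, order
def cap(n):
    s=readout.observe(); d=optics.capture(n)
    if n=="wrist":
        T=np.eye(4);T[:3,:3]=s["eef_rot"];T[:3,3]=s["eef_pos"];T=T@np.array(d["tool_from_camera"]);d["xyz"],d["rotation"]=T[:3,3],T[:3,:3]
    return d
def save(d,f): cv2.imwrite(f,cv2.cvtColor(d["color"],cv2.COLOR_RGB2BGR))
def world(d):
    K=np.array(d["mtx"]);v,u=np.mgrid[:384,:512];z=d["z_map"]
    p=np.stack([(u-K[0,2])/K[0,0]*z,(v-K[1,2])/K[1,1]*z,z],-1)
    return p@np.array(d["rotation"]).T+np.array(d["xyz"])
def ray(d,u,v,h):
    K=np.array(d["mtx"]);r=np.array(d["rotation"])@[(u-K[0,2])/K[0,0],(v-K[1,2])/K[1,1],1];o=np.array(d["xyz"])
    return o+r*(h-o[2])/r[2]
E
python3 - <<'E'
from h import *
import pickle
for n in("top","scene"):
    d=cap(n);save(d,f"pics/{n}0.png");pickle.dump(d,open(n+".pkl","wb"));print(n,d["xyz"],np.round(d["rotation"],3).tolist(),np.round(d["mtx"],1).tolist())
s=readout.observe();print({k:np.round(v,3).tolist() for k,v in s.items()})
E
```

```text
pics
top [0.19767648 0.0269465  1.21377455] [[0.042, -0.976, 0.212], [-0.999, -0.041, 0.006], [0.003, -0.212, -0.977]] [[424.8, 0.0, 263.1], [0.0, 424.8, 194.6], [0.0, 0.0, 1.0]]
scene [ 0.79820616 -0.57593436  0.73835555] [[0.854, 0.36, -0.376], [0.52, -0.576, 0.631], [0.011, -0.734, -0.679]] [[353.7, 0.0, 257.1], [0.0, 353.7, 197.0], [0.0, 0.0, 1.0]]
{'time': 0.1, 'q': [1.19, 0.131, 1.489, 0.0, 1.523, -0.085], 'joint_velocities': [0.001, -0.003, -0.002, -0.001, 0.001, -0.0], 'effort': [0.001, -57.095, -50.194, -0.0, 0.008, 0.0], 'eef_pos': [0.175, 0.573, 0.23], 'eef_rot': [[-0.957, 0.292, -0.001], [0.292, 0.957, -0.002], [0.0, -0.002, -1.0]], 'force': [-0.036, -0.223, 0.307], 'ft_torque': [0.034, 0.003, 0.059], 'grip_width': 0.085}
```

View pics/top0.png

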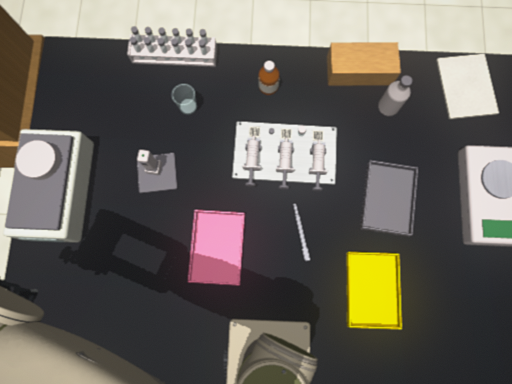

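View pics/scene0.png

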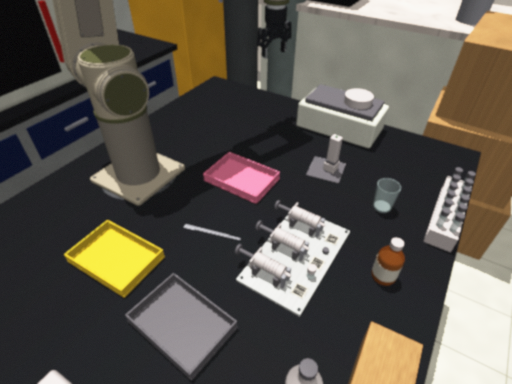

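Top view: jig at (285,152) with syringes at x≈253/286/318. The grey tray is at (390,198), and the mat with the reader is at (157,172). Tray look-alikes are pink (216,247) and yellow (374,290). The scale (490,195) and the balance (45,185) could pass for the reader or mat. I choose the grey tray and the grey mat, and check them in one close crop.

Run:
```python
from h import *
import pickle
d=pickle.load(open("top.pkl","rb"))
c=cv2.cvtColor(d["color"],cv2.COLOR_RGB2BGR)
a=cv2.resize(c[110:200,225:345],None,fx=6,fy=6,interpolation=cv2.INTER_CUBIC);cv2.imwrite("pics/c1.png",a)
g=cv2.cvtColor(c,cv2.COLOR_BGR2GRAY);W=world(d)
for nm,(x0,y0,x1,y1),lo,h in(("tray",(350,150,430,242),45,.03),("mat",(125,140,185,200),45,.006),("jig",(222,112,346,195),150,.01),("spat",(285,198,318,266),110,.003)):
    m=np.zeros_like(g);m[y0:y1,x0:x1]=(g[y0:y1,x0:x1]>lo)*255
    cs,_=cv2.findContours(m,0,2);k=max(cs,key=cv2.contourArea);b=cv2.boxPoints(cv2.minAreaRect(k))
    print(nm,cv2.contourArea(k),b.round(1).tolist());print(np.array([ray(d,*p,h) for p in b]).round(4).tolist())
    P=np.array([ray(d,*p,h) for p in b]);print("ctr",P.mean(0).round(4))
    print("zmed",np.median(W[m>0][:,2]).round(4))
# above-table map in jig / reader
for nm,(x0,y0,x1,y1),t in(("syr",(225,112,345,195),.035),("reader",(130,140,185,200),.10)):
    m=np.zeros_like(g);m[y0:y1,x0:x1]=((W[y0:y1,x0:x1,2]>t)*255)
    n,l,st,ce=cv2.connectedComponentsWithStats(m)
    for i in range(1,n):
        if st[i,4]>6:
            p=W[l==i];print(nm,st[i].tolist(),p.mean(0).round(4),p.min(0).round(4),p.max(0).round(4))
```

```text
tray 7189.0 [[350.0, 150.0], [429.0, 150.0], [429.0, 241.0], [350.0, 241.0]]
[[0.5986, -0.2135, 0.03], [0.6084, -0.4442, 0.03], [0.342, -0.4332, 0.03], [0.3328, -0.213, 0.03]]
ctr [ 0.4705 -0.326   0.03  ]
zmed 0.0019
mat 3422.0 [[125.0, 140.0], [184.0, 140.0], [184.0, 199.0], [125.0, 199.0]]
[[0.6095, 0.4542, 0.006], [0.617, 0.278, 0.006], [0.4372, 0.2634, 0.006], [0.43, 0.4342, 0.006]]
ctr [0.5234 0.3574 0.006 ]
zmed 0.0026
jig 5307.0 [[231.89999389648438, 177.39999389648438], [235.3000030517578, 120.9000015258789], [337.70001220703125, 127.0999984741211], [334.29998779296875, 183.6999969482422]]
[[0.5066, 0.1281, 0.01], [0.6826, 0.1278, 0.01], [0.6758, -0.1808, 0.01], [0.5004, -0.1715, 0.01]]
ctr [ 0.5913 -0.0241  0.01  ]
zmed 0.0109
spat 177.0 [[290.6000061035156, 204.60000610351562], [295.79998779296875, 203.3000030517578], [309.8999938964844, 259.5], [304.70001220703125, 260.79998779296875]]
[[0.4344, -0.0465, 0.003], [0.4388, -0.0614, 0.003], [0.2788, -0.1051, 0.003], [0.2745, -0.0906, 0.003]]
ctr [ 0.3566 -0.0759  0.003 ]
zmed 0.0032
syr [299, 126, 7, 8, 50] [ 0.6507 -0.0705  0.0446] [ 0.6413 -0.0798  0.0355] [ 0.6611 -0.0617  0.0499]
syr [243, 136, 18, 51, 490] [0.5531 0.0704 0.0569] [0.4763 0.0463 0.0352] [0.6225 0.0952 0.0698]
syr [276, 138, 19, 51, 503] [ 0.5509 -0.024   0.0613] [ 0.1977 -0.0496  0.0353] [0.6203 0.0269 1.2138]
syr [309, 139, 19, 52, 521] [ 0.5485 -0.1176  0.0629] [ 0.1977 -0.1438  0.0364] [0.6216 0.0269 1.2138]
reader [138, 150, 14, 15, 178] [0.5215 0.3525 0.1314] [0.1977 0.0269 0.1007] [0.5434 0.3711 1.2138]
```

View pics/c1.png

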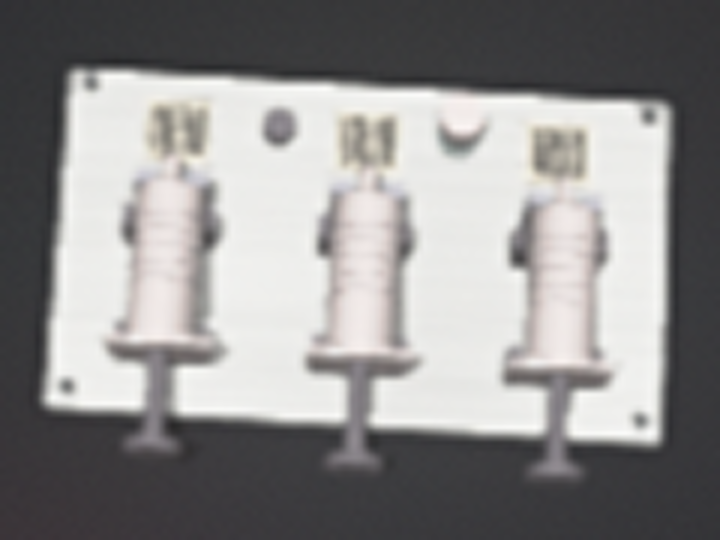

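The crop confirms the choice: three labels at crop (180,131), (368,142), (558,152), vial (461,120), cap (279,125), and plunger discs at (152,440), (353,458), (554,467). Next I go above the jig for a closer look.

```bash
cat >> h.py <<'E'
def plan(t,yaw=None):
    s=readout.observe();R=np.array(s["eef_rot"]);p=np.array(s["eef_pos"])
    if yaw is not None:
        from scipy.spatial.transform import Rotation as Ro
        c,sn=np.cos(np.radians(yaw)),np.sin(np.radians(yaw))
        G=np.array([[c,sn,0],[sn,-c,0],[0,0,-1.]]);print("dr",(Ro.from_matrix(R.T@G).as_rotvec()/np.radians(30)).round(3));R=G
    print("p",p.round(4),"lin",(R.T@(np.array(t)-p)/.075).round(3))
E
python3 - <<'E'
from h import *
import pickle
d=pickle.load(open("top.pkl","rb"))
f=lambda u,v,h:ray(d,225+(u+.5)/6-.5,110+(v+.5)/6-.5,h)
L=[f(180,131,.011),f(368,142,.011),f(558,152,.011)]
H=[f(152,440,.047),f(353,458,.047),f(554,467,.047)]
print(np.round(L,4),np.round(H,4))
y=(L[0]-L[2])/2;print("yaw",np.degrees(np.arctan2(-y[0],y[1])),np.linalg.norm(y))
plan([.45,-.025,.25],178.5)
E
```

```text
[[ 0.6512  0.0681  0.011 ]
 [ 0.6494 -0.0258  0.011 ]
 [ 0.6482 -0.1205  0.011 ]] [[ 0.4833  0.073   0.047 ]
 [ 0.4786 -0.0219  0.047 ]
 [ 0.4782 -0.1165  0.047 ]]
yaw -0.915867169452769 0.09434460131643276
dr [-0.003 -0.001 -0.515]
p [0.1747 0.5735 0.2303] lin [-3.878 -7.881 -0.263]
```

Request:
apply_moves --dr '[[0,0,-0.26],[0,0,-0.255],[0,0,0],[0,0,0],[0,0,0]]' --linear '[[0,0,0],[0,0,0],[-0.35,-0.71,-0.02],[-0.35,-0.71,-0.02],[-0.35,-0.71,-0.02]]' --hand '[1,1,1,1,1]'

```text
time: 0.72
eef_pos: [0.2497, 0.4104, 0.2352]
eef_rot: [[-1.0, 0.025, -0.0], [0.025, 1.0, -0.001], [0.0, -0.001, -1.0]]
force: [1.8, 0.3, 0.9]
grip_width: 0.0003
```

Request:
apply_moves --dr '[[0,0,0],[0,0,0],[0,0,0],[0,0,0],[0,0,0]]' --linear '[[-0.35,-0.71,-0.02],[-0.35,-0.71,-0.02],[-0.35,-0.71,-0.02],[-0.35,-0.71,-0.02],[-0.35,-0.71,-0.02]]' --hand '[1,1,1,1,1]'

```text
time: 1.35
eef_pos: [0.3739, 0.1408, 0.2432]
eef_rot: [[-1.0, 0.026, 0.0], [0.026, 1.0, 0.0], [-0.0, 0.0, -1.0]]
force: [1.6, 1.2, -0.0]
grip_width: 0.0001
```

Request:
apply_moves --dr '[[0,0,0],[0,0,0],[0,0,0],[0,0,0],[0,0,0]]' --linear '[[-0.35,-0.71,-0.02],[-0.35,-0.71,-0.02],[-0.35,-0.71,-0.02],[0,0,0],[0,0,0]]' --hand '[1,1,1,1,1]'

```text
time: 1.98
eef_pos: [0.4478, -0.0191, 0.2473]
eef_rot: [[-1.0, 0.027, -0.001], [0.027, 1.0, 0.001], [0.001, 0.001, -1.0]]
force: [-0.6, -0.3, 0.2]
grip_width: 0.0001
```

Run:
```python
from h import *
import pickle
d=cap("wrist");save(d,"pics/w1.png");pickle.dump(d,open("w1.pkl","wb"))
s=readout.observe();print({k:np.round(s[k],3).tolist() for k in("time","q","eef_pos","eef_rot","force","grip_width")});print(d["xyz"],np.round(d["rotation"],2).tolist())
```

```text
{'time': 2.025, 'q': [-0.156, -0.297, 1.863, 0.0, 1.577, -1.701], 'eef_pos': [0.448, -0.019, 0.247], 'eef_rot': [[-1.0, 0.026, -0.001], [0.026, 1.0, 0.001], [0.001, 0.0, -1.0]], 'force': [0.578, -0.115, 1.189], 'grip_width': -0.0}
[ 0.36416609 -0.01729051  0.38842008] [[0.03, 0.95, 0.32], [1.0, -0.03, -0.01], [0.0, 0.32, -0.95]]
```

View pics/w1.png

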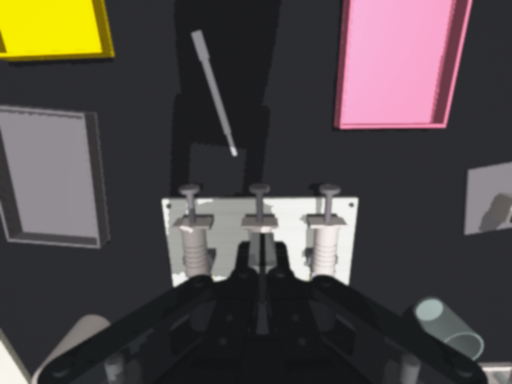

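The wrist view shows discs at (190,190), (260,188), (329,189) and flanges near row 222. The spatula is clear of the discs. Depth should give me the disc faces and the tray.

Run:
```python
from h import *
import pickle
d=pickle.load(open("w1.pkl","rb"));W=world(d)
for n,u0,v0 in((1,329,189),(2,260,188),(3,190,190)):
    p=W[v0-9:v0+9,u0-14:u0+15].reshape(-1,3);p=p[(p[:,2]>.03)&(p[:,2]<.08)]
    q=p[p[:,0]<np.percentile(p[:,0],5)+.006]
    f=W[212:228,u0-24:u0+26].reshape(-1,3);f=f[(f[:,2]>.05)&(f[:,2]<.085)]
    print(n,"disc xmin/5%",p[:,0].min().round(4),np.percentile(p[:,0],5).round(4),"y",q[:,1].min().round(4),q[:,1].max().round(4),"z",q[:,2].max().round(4),"ray",ray(d,u0,v0,.047).round(4),"flange",np.percentile(f[:,0],3).round(4),f[:,1].min().round(4),f[:,1].max().round(4))
g=cv2.cvtColor(d["color"],cv2.COLOR_RGB2GRAY)
w=W[100:260,0:112];k=w[(w[...,2]>.024)&(w[...,2]<.036)]
print("tray rim",k.min(0),k.max(0),len(k));r=cv2.minAreaRect(k[:,:2].astype(np.float32));print(r)
d=pickle.load(open("top.pkl","rb"));W=world(d);w=W[155:242,355:425];k=w[(w[...,2]>.022)&(w[...,2]<.04)]
print(len(k),cv2.minAreaRect(k[:,:2].astype(np.float32)))
w=W[145:200,130:182];k=w[(w[...,2]>.0045)&(w[...,2]<.009)];print("mat",len(k),cv2.minAreaRect(k[:,:2].astype(np.float32)))
k=w[(w[...,2]>.121)&(w[...,2]<.14)];print("reader top",len(k),np.median(k,0),cv2.minAreaRect(k[:,:2].astype(np.float32)))
```

```text
1 disc xmin/5% 0.4741 0.4745 y 0.0564 0.0833 z 0.0607 ray [0.4779 0.0702 0.047 ] flange 0.5149 0.0428 0.0945
2 disc xmin/5% 0.4699 0.4703 y -0.0379 -0.012 z 0.0603 ray [ 0.4738 -0.0229  0.047 ] flange 0.5139 -0.0518 -0.0007
3 disc xmin/5% 0.4684 0.469 y -0.133 -0.1062 z 0.0599 ray [ 0.4739 -0.1176  0.047 ] flange 0.5095 -0.1464 -0.0948
tray rim [ 0.35786357 -0.41153661  0.02400141] [ 0.56804202 -0.24960432  0.03051438] 1349
((0.4614894986152649, -0.3301752209663391), (0.14111584424972534, 0.20057052373886108), 82.845703125)
443 ((0.46475720405578613, -0.3294362425804138), (0.14168718457221985, 0.20159131288528442), 83.36791229248047)
mat 719 ((0.5128365755081177, 0.3543444871902466), (0.16380451619625092, 0.15127089619636536), 4.859073162078857)
reader top 135 [0.52456493 0.35578261 0.13037076] ((0.5263457894325256, 0.356691837310791), (0.028104089200496674, 0.034839384257793427), 83.10901641845703)
```

Request:
apply_moves --dr '[[0,0,0],[0,0,0],[0,0,0],[0,0,0],[0,0,0]]' --linear '[[0,-0.07,0.72],[0,0,0.72],[0,0,0.72],[0,0,0.71],[0,0,0]]' --hand '[1,1,1,1,1]'

```text
time: 2.65
eef_pos: [0.4433, -0.0222, 0.0284]
eef_rot: [[-1.0, 0.024, -0.009], [0.024, 1.0, 0.002], [0.01, 0.002, -1.0]]
force: [0.2, 1.4, 0.1]
grip_width: 0.0003
```

Request:
apply_moves --dr '[[0,0,0],[0,0,0],[0,0,0],[0,0,0],[0,0,0]]' --linear '[[-0.04,0,0],[-0.04,0,0],[-0.04,0,0],[-0.04,0,0],[-0.04,0,0]]' --hand '[1,1,1,1,1]'

```text
time: 3.28
eef_pos: [0.4632, -0.0249, 0.0328]
eef_rot: [[-1.0, 0.026, -0.0], [0.026, 1.0, -0.0], [0.0, -0.0, -1.0]]
force: [-1.1, -0.0, 1.0]
grip_width: 0.0001
```

Request:
apply_moves --dr '[[0,0,0],[0,0,0]]' --linear '[[-0.04,0,0],[-0.04,0,0]]' --hand '[1,1]'

```text
time: 3.52
eef_pos: [0.4691, -0.025, 0.0324]
eef_rot: [[-1.0, 0.026, -0.0], [0.026, 1.0, 0.0], [0.0, 0.0, -1.0]]
force: [-1.9, -0.6, 0.9]
grip_width: -0.0001
```

Request:
apply_moves --dr '[[0,0,0],[0,0,0],[0,0,0]]' --linear '[[-0.03,0,0],[-0.03,0,0],[-0.03,0,0]]' --hand '[1,1,1]'

```text
time: 3.9
eef_pos: [0.4743, -0.025, 0.032]
eef_rot: [[-1.0, 0.026, -0.004], [0.026, 1.0, 0.0], [0.004, 0.0, -1.0]]
force: [-14.0, -1.1, 7.1]
grip_width: -0.0004
```

Request:
apply_moves --dr '[[0,0,0],[0,0,0],[0,0,0]]' --linear '[[-0.03,0,0],[-0.03,0,0],[-0.03,0,0]]' --hand '[1,1,1]'

```text
time: 4.28
eef_pos: [0.4736, -0.0248, 0.0293]
eef_rot: [[-0.999, 0.026, -0.02], [0.026, 1.0, 0.001], [0.02, 0.001, -1.0]]
force: [-41.6, -1.1, 20.7]
grip_width: 0.0
```

Plunger 2 stopped dead early, after about 13–15 mm of travel, so it is the sticking one. I back off and do plunger 1.

Request:
apply_moves --dr '[[0,0,0],[0,0,0],[0,0,0],[0,0,0]]' --linear '[[0.47,0,0],[0,0.64,0],[0,0.63,0],[0,0,0]]' --hand '[1,1,1,1]'

```text
time: 4.78
eef_pos: [0.4501, 0.0734, 0.0328]
eef_rot: [[-1.0, 0.023, 0.001], [0.023, 1.0, 0.001], [-0.001, 0.001, -1.0]]
force: [0.2, -0.2, -0.1]
grip_width: 0.0
```

Request:
apply_moves --dr '[[0,0,0],[0,0,0],[0,0,0],[0,0,0],[0,0,0]]' --linear '[[-0.08,0,0],[-0.08,0,0],[-0.08,0,0],[-0.08,0,0],[-0.08,0,0]]' --hand '[1,1,1,1,1]'

```text
time: 5.4
eef_pos: [0.4801, 0.0696, 0.0324]
eef_rot: [[-1.0, 0.027, -0.001], [0.027, 1.0, -0.0], [0.001, -0.0, -1.0]]
force: [-1.3, -0.7, -0.0]
grip_width: -0.0001
```

Request:
apply_moves --dr '[[0,0,0],[0,0,0],[0,0,0],[0,0,0],[0,0,0]]' --linear '[[-0.05,0,0],[-0.05,0,0],[-0.05,0,0],[-0.05,0,0],[-0.05,0,0]]' --hand '[1,1,1,1,1]'

```text
time: 6.02
eef_pos: [0.4987, 0.0696, 0.0324]
eef_rot: [[-1.0, 0.026, -0.0], [0.026, 1.0, 0.0], [0.0, 0.0, -1.0]]
force: [-1.4, -0.6, -0.7]
grip_width: -0.0001
```

Request:
apply_moves --dr '[[0,0,0],[0,0,0],[0,0,0]]' --linear '[[-0.03,0,0],[-0.03,0,0],[-0.03,0,0]]' --hand '[1,1,1]'

```text
time: 6.4
eef_pos: [0.5053, 0.0694, 0.0325]
eef_rot: [[-1.0, 0.026, -0.0], [0.026, 1.0, 0.0], [0.0, 0.0, -1.0]]
force: [-4.1, -0.2, -0.1]
grip_width: -0.0001
```

Request:
apply_moves --dr '[[0,0,0],[0,0,0]]' --linear '[[-0.02,0,0],[-0.015,0,0]]' --hand '[1,1]'

```text
time: 6.65
eef_pos: [0.5054, 0.0694, 0.032]
eef_rot: [[-1.0, 0.026, -0.006], [0.026, 1.0, -0.0], [0.006, -0.0, -1.0]]
force: [-17.9, -0.3, 10.9]
grip_width: 0.0002
```

Request:
apply_moves --dr '[[0,0,0],[0,0,0],[0,0,0],[0,0,0],[0,0,0]]' --linear '[[0.44,0,0],[0.4,0,0],[0,-0.84,0],[0,-0.84,0],[0,-0.84,0]]' --hand '[1,1,1,1,1]'

```text
time: 7.28
eef_pos: [0.4409, -0.1183, 0.0335]
eef_rot: [[-1.0, 0.025, 0.003], [0.025, 1.0, -0.001], [-0.003, -0.001, -1.0]]
force: [0.2, 0.3, -0.5]
grip_width: 0.0001
```

Request:
apply_moves --dr '[[0,0,0],[0,0,0],[0,0,0],[0,0,0],[0,0,0]]' --linear '[[0,0,0],[-0.08,0,0],[-0.08,0,0],[-0.08,0,0],[-0.08,0,0]]' --hand '[1,1,1,1,1]'

```text
time: 7.9
eef_pos: [0.4644, -0.116, 0.0324]
eef_rot: [[-1.0, 0.024, -0.001], [0.024, 1.0, 0.0], [0.001, 0.0, -1.0]]
force: [-0.9, 0.9, 1.6]
grip_width: 0.0004
```

Request:
apply_moves --dr '[[0,0,0],[0,0,0],[0,0,0],[0,0,0],[0,0,0]]' --linear '[[-0.06,0,0],[-0.06,0,0],[-0.06,0,0],[-0.06,0,0],[-0.06,0,0]]' --hand '[1,1,1,1,1]'

```text
time: 8.52
eef_pos: [0.4867, -0.1177, 0.0325]
eef_rot: [[-1.0, 0.026, -0.0], [0.026, 1.0, 0.0], [0.0, 0.0, -1.0]]
force: [-1.9, 0.7, 0.8]
grip_width: -0.0003
```

Request:
apply_moves --dr '[[0,0,0],[0,0,0],[0,0,0],[0,0,0]]' --linear '[[-0.04,0,0],[-0.04,0,0],[-0.03,0,0],[-0.03,0,0]]' --hand '[1,1,1,1]'

```text
time: 9.02
eef_pos: [0.4972, -0.118, 0.0326]
eef_rot: [[-1.0, 0.026, -0.0], [0.026, 1.0, -0.0], [0.0, -0.0, -1.0]]
force: [-1.4, 1.3, 0.5]
grip_width: 0.0001
```

Request:
apply_moves --dr '[[0,0,0],[0,0,0]]' --linear '[[-0.02,0,0],[-0.02,0,0]]' --hand '[1,1]'

```text
time: 9.28
eef_pos: [0.5001, -0.118, 0.0325]
eef_rot: [[-1.0, 0.026, -0.0], [0.026, 1.0, -0.0], [0.0, -0.0, -1.0]]
force: [-2.5, 0.7, 0.2]
grip_width: 0.0
```

Request:
apply_moves --dr '[[0,0,0],[0,0,0]]' --linear '[[-0.025,0,0],[-0.02,0,0]]' --hand '[1,1]'

```text
time: 9.52
eef_pos: [0.5016, -0.1179, 0.0321]
eef_rot: [[-1.0, 0.026, -0.004], [0.026, 1.0, 0.001], [0.004, 0.0, -1.0]]
force: [-15.2, 1.1, 10.6]
grip_width: -0.0
```

Request:
apply_moves --dr '[[0,0,0]]' --linear '[[-0.02,0,0]]' --hand '[1]'

```text
time: 9.65
eef_pos: [0.5016, -0.1179, 0.0319]
eef_rot: [[-1.0, 0.026, -0.007], [0.026, 1.0, 0.001], [0.008, 0.001, -1.0]]
force: [-23.1, 1.3, 15.4]
grip_width: -0.0002
```

Now retreat and look.

Request:
apply_moves --dr '[[0,0,0],[0,0,0],[0,0,0],[0,0,0],[0,0,0]]' --linear '[[0.5,0,0],[0.4,0,-0.2],[0,0.42,-0.65],[0,0.42,-0.65],[0,0.4,-0.65]]' --hand '[1,1,1,1,1]'

```text
time: 10.28
eef_pos: [0.4402, -0.0228, 0.196]
eef_rot: [[-1.0, 0.027, 0.002], [0.027, 1.0, -0.0], [-0.002, -0.0, -1.0]]
force: [0.5, -0.2, -0.6]
grip_width: -0.0002
```

Request:
apply_moves --dr '[[0,0,0],[0,0,0],[0,0,0]]' --linear '[[0,0,-0.65],[0,0,0],[0,0,0]]' --hand '[1,1,1]'

```text
time: 10.65
eef_pos: [0.4401, -0.0236, 0.2424]
eef_rot: [[-1.0, 0.026, 0.001], [0.026, 1.0, -0.0], [-0.001, -0.0, -1.0]]
force: [0.3, 0.7, -0.6]
grip_width: -0.0001
```

Run:
```python
from h import *
import pickle
d=cap("wrist");pickle.dump(d,open("w2.pkl","wb"));t=cap("top");pickle.dump(t,open("t2.pkl","wb"))
c=cv2.cvtColor(d["color"],cv2.COLOR_RGB2BGR);print(readout.observe()["eef_pos"])
a=cv2.resize(c[170:270,150:370],None,fx=3.6,fy=3.6,interpolation=cv2.INTER_CUBIC)
b=cv2.resize(cv2.cvtColor(t["color"],cv2.COLOR_RGB2BGR)[140:195,235:345],(792,230),interpolation=cv2.INTER_CUBIC)
cv2.imwrite("pics/c2.png",np.vstack([a[:,:],cv2.resize(b,(a.shape[1],230))]))
```

```text
[ 0.43918882 -0.02353177  0.24101353]
```

View pics/c2.png

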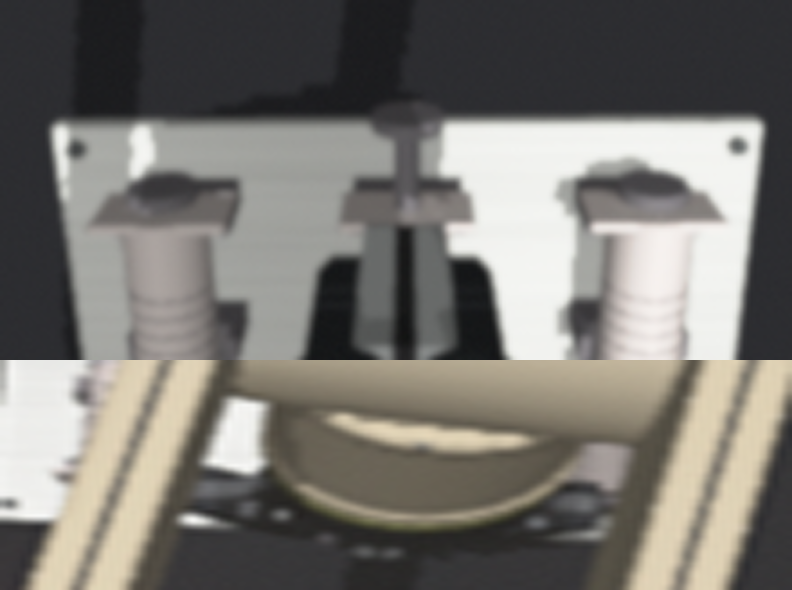

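Crop: discs 1 and 3 sit close behind their flanges (home), while the middle one still sticks out, jammed. All three are seated. Now I grasp syringe 2.

Request:
apply_moves --dr '[[0,0,0],[0,0,0],[0,0,0],[0,0,0],[0,0,0]]' --linear '[[-0.57,0,0],[-0.56,0,0],[-0.56,0,0],[0,0,0.7],[0,0,0.7]]' --hand '[-0.45,-0.45,-0.45,-0.45,-0.45]'

```text
time: 11.38
eef_pos: [0.5664, -0.027, 0.1347]
eef_rot: [[-1.0, 0.027, -0.001], [0.027, 1.0, 0.0], [0.001, 0.0, -1.0]]
force: [-0.0, -0.4, -1.0]
grip_width: 0.0616
```

Request:
apply_moves --dr '[[0,0,0],[0,0,0],[0,0,0]]' --linear '[[0,0,0.35],[0,0,0.1],[0,0,0]]' --hand '[-0.45,-0.45,-0.45]'

```text
time: 11.75
eef_pos: [0.5662, -0.0269, 0.1034]
eef_rot: [[-1.0, 0.026, -0.001], [0.026, 1.0, 0.0], [0.001, 0.0, -1.0]]
force: [1.0, 0.2, 0.3]
grip_width: 0.062
```

Request:
apply_moves --dr '[[0,0,0],[0,0,0],[0,0,0],[0,0,0]]' --linear '[[0,0,0.35],[0,0,0.35],[0,0,0.34],[0,0,0]]' --hand '[-0.45,-0.45,-0.45,-0.45]'

```text
time: 12.25
eef_pos: [0.5659, -0.0267, 0.0254]
eef_rot: [[-1.0, 0.026, -0.002], [0.026, 1.0, 0.0], [0.002, 0.0, -1.0]]
force: [-0.4, -0.4, -0.1]
grip_width: 0.0621
```

Request:
apply_moves --dr '[[0,0,0],[0,0,0],[0,0,0],[0,0,0],[0,0,0]]' --linear '[[0,0,0],[0,0,0],[0,0,0],[0,0,0],[0,0,0]]' --hand '[1,1,1,1,1]'

```text
time: 12.88
eef_pos: [0.5683, -0.0269, 0.0282]
eef_rot: [[-1.0, 0.026, 0.004], [0.026, 1.0, -0.0], [-0.004, -0.0, -1.0]]
force: [-0.8, -0.3, 6.7]
grip_width: 0.0332
```

```bash
python3 -c "
from h import *
plan([.4631,-.33,.15],180-7);s=readout.observe();print(s['q'],s['force'])"
```

```text
dr [-0.     0.007  0.183]
p [ 0.5683 -0.0269  0.0282] lin [ 0.9   -4.182 -1.624]
[-1.37475992e-01  2.36081945e-01  1.75893965e+00  9.20628820e-05
  1.14286923e+00 -1.68220584e+00] [-0.77477393 -0.27218355  6.68941035]
```

Request:
apply_moves --dr '[[0,0,0],[0,0,0],[0,0,0],[0,0,0],[0,0,0]]' --linear '[[0,0,-0.2],[0,0,-0.4],[0,0,-0.5],[0,0,-0.5],[0,0,0]]' --hand '[1,1,1,1,1]'

```text
time: 13.5
eef_pos: [0.5695, -0.0271, 0.1514]
eef_rot: [[-1.0, 0.026, 0.009], [0.026, 1.0, -0.001], [-0.009, -0.001, -1.0]]
force: [0.4, -0.2, -1.8]
grip_width: 0.0336
```

```bash
python3 -c "
from h import *
plan([.478,-.332,.145],180-7.15)
d=cap('scene');save(d,'pics/s2.png')"
```

```text
dr [-0.001  0.016  0.189]
p [ 0.5695 -0.0271  0.1514] lin [ 0.705 -4.185  0.086]
```

View pics/s2.png

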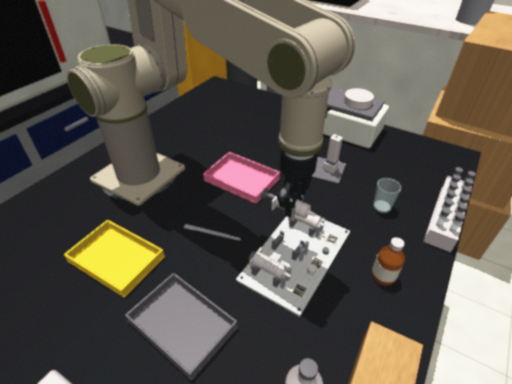

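The middle syringe is lifted at about (300,210), and the other two stay in their bays. Next, the tray.

Request:
apply_moves --dr '[[0,0,0.19],[0,0,0],[0,0,0],[0,0,0],[0,0,0]]' --linear '[[0,0,0],[0.1,-0.6,0],[0.1,-0.6,0],[0.1,-0.6,0],[0.1,-0.6,0]]' --hand '[1,1,1,1,1]'

```text
time: 14.18
eef_pos: [0.5128, -0.2024, 0.1445]
eef_rot: [[-0.992, 0.125, -0.002], [0.125, 0.992, 0.001], [0.002, 0.001, -1.0]]
force: [-0.1, -0.1, -1.5]
grip_width: 0.0329
```

Request:
apply_moves --dr '[[0,0,0],[0,0,0],[0,0,0],[0,0,0],[0,0,0]]' --linear '[[0.1,-0.6,0],[0.1,-0.6,0],[0.1,-0.585,0],[0,0,0],[0,0,0]]' --hand '[1,1,1,1,1]'

```text
time: 14.8
eef_pos: [0.4745, -0.3308, 0.1446]
eef_rot: [[-0.992, 0.126, -0.001], [0.126, 0.992, 0.002], [0.002, 0.002, -1.0]]
force: [0.1, 0.6, -0.6]
grip_width: 0.0332
```

Request:
apply_moves --dr '[[0,0,0],[0,0,0],[0,0,0],[0,0,0]]' --linear '[[0,0,0.5],[0,0,0.5],[0,0,0.2],[0,0,0.2]]' --hand '[1,1,1,1]'

```text
time: 15.3
eef_pos: [0.4757, -0.331, 0.0407]
eef_rot: [[-0.992, 0.124, 0.0], [0.124, 0.992, -0.0], [-0.0, -0.0, -1.0]]
force: [0.1, 0.4, -1.4]
grip_width: 0.0332
```

Request:
apply_moves --dr '[[0,0,0],[0,0,0],[0,0,0]]' --linear '[[0,0,0.12],[0,0,0.12],[0,0,0.05]]' --hand '[1,1,1]'

```text
time: 15.68
eef_pos: [0.4752, -0.3317, 0.0189]
eef_rot: [[-0.992, 0.125, 0.0], [0.125, 0.992, -0.0], [-0.0, -0.0, -1.0]]
force: [0.4, 0.6, -1.2]
grip_width: 0.0334
```

Request:
apply_moves --dr '[[0,0,0],[0,0,0]]' --linear '[[0,0,0.04],[0,0,0.03]]' --hand '[1,1]'

```text
time: 15.92
eef_pos: [0.4754, -0.3318, 0.014]
eef_rot: [[-0.992, 0.125, 0.0], [0.125, 0.992, -0.0], [-0.0, -0.0, -1.0]]
force: [-0.3, 0.7, -1.4]
grip_width: 0.033
```

Request:
apply_moves --dr '[[0,0,0],[0,0,0]]' --linear '[[0,0,0.04],[0,0,0]]' --hand '[1,1]'

```text
time: 16.18
eef_pos: [0.475, -0.3315, 0.0106]
eef_rot: [[-0.992, 0.125, -0.0], [0.125, 0.992, 0.0], [0.0, 0.0, -1.0]]
force: [0.7, -1.2, -1.2]
grip_width: 0.0332
```

Request:
apply_moves --dr '[[0,0,0],[0,0,0],[0,0,0],[0,0,0],[0,0,0]]' --linear '[[0,0,0],[0,0,0],[0,0,0],[0,0,0],[0,0,-0.05]]' --hand '[0,-0.2,-0.45,-0.45,-0.45]'

```text
time: 16.8
eef_pos: [0.4749, -0.3313, 0.0143]
eef_rot: [[-0.992, 0.125, -0.001], [0.125, 0.992, 0.0], [0.001, 0.0, -1.0]]
force: [-0.1, 0.3, -0.3]
grip_width: 0.062
```

Request:
apply_moves --dr '[[0,0,0],[0,0,0],[0,0,0],[0,0,0],[0,0,0]]' --linear '[[0,0,-0.5],[0,0,-0.7],[0,0,-0.7],[0,0,-0.7],[0,0,-0.4]]' --hand '[-0.45,-0.45,-0.45,-0.45,-0.45]'

```text
time: 17.42
eef_pos: [0.476, -0.3323, 0.2438]
eef_rot: [[-0.992, 0.125, 0.004], [0.125, 0.992, -0.003], [-0.004, -0.003, -1.0]]
force: [1.2, -0.2, -0.2]
grip_width: 0.062
```

Run:
```python
from h import *
d=cap("scene");save(d,"pics/s3.png");W=world(d)
w=W[260:384,110:250].reshape(-1,3);R=np.array([[np.cos(-.125),-np.sin(-.125)],[np.sin(-.125),np.cos(-.125)]])
l=(w[:,:2]-[.463,-.330])@R
k=(abs(l[:,0])<.09)&(abs(l[:,1])<.06)&(w[:,2]>.012)
print("local min/max/med",l[k].min(0),l[k].max(0),np.median(l[k],0),w[k,2].max(),k.sum())
plan([.5255,.356,.26],172.85)
import pickle;t=pickle.load(open("top.pkl","rb"));W=world(t)
w=W[140:200,125:190];m=(w[...,2]>.0035)&(w[...,2]<.0085);k=w[m];k=k[(abs(k[:,0]-.515)<.09)]
print("mat pct",np.percentile(k[:,:2],[3,97],axis=0),len(k))
k=w[(w[...,2]>.121)&(w[...,2]<.14)];print("top",cv2.minAreaRect(k[:,:2].astype(np.float32)))
print(readout.observe()["q"])
```

```text
local min/max/med [-0.07091467 -0.0596803 ] [0.06752581 0.02582344] [ 0.01501704 -0.00661778] 0.31173698685484386 1046
dr [-0.01   0.015 -0.002]
p [ 0.477  -0.3331  0.2476] lin [ 0.503  9.197 -0.165]
mat pct [[0.45121977 0.26732408]
 [0.58613952 0.42915263]] 903
top ((0.5263457894325256, 0.356691837310791), (0.028104089200496674, 0.034839384257793427), 83.10901641845703)
[-6.97684024e-01  6.58756764e-02  1.52737590e+00 -3.58729463e-05
  1.53898429e+00 -2.14289240e+00]
```

View pics/s3.png

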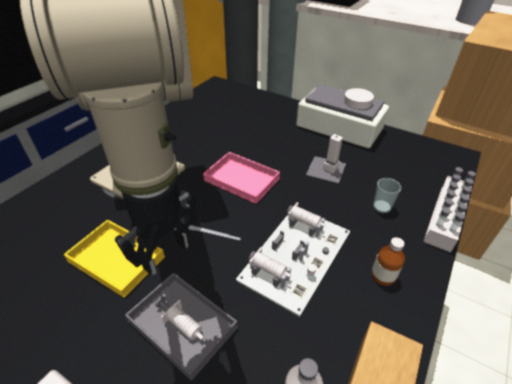

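The syringe lies flat in the grey tray at (185,322), and bays 1 and 3 are intact. Now over towards the reader.

Request:
apply_moves --dr '[[0,0,0],[0,0,0],[0,0,0],[0,0,0],[0,0,0]]' --linear '[[0.14,0.755,0],[0.14,0.755,0],[0.14,0.755,0],[0.14,0.755,0],[0.14,0.755,0]]' --hand '[-0.45,-0.45,-0.45,-0.45,-0.45]'

```text
time: 18.1
eef_pos: [0.4581, -0.0424, 0.2397]
eef_rot: [[-0.992, 0.126, 0.001], [0.126, 0.992, -0.0], [-0.001, 0.0, -1.0]]
force: [1.4, -0.2, 0.2]
grip_width: 0.0621
```

Request:
apply_moves --dr '[[0,0,0],[0,0,0],[0,0,0],[0,0,0],[0,0,0]]' --linear '[[0.14,0.755,0],[0.14,0.755,0],[0.14,0.755,0],[0.14,0.755,0],[0.14,0.755,0]]' --hand '[-0.45,-0.45,-0.45,-0.45,-0.45]'

```text
time: 18.73
eef_pos: [0.4415, 0.2453, 0.2398]
eef_rot: [[-0.992, 0.125, 0.001], [0.125, 0.992, 0.0], [-0.001, 0.0, -1.0]]
force: [0.5, -0.2, 0.2]
grip_width: 0.0621
```

Request:
apply_moves --dr '[[0,0,0],[0,0,0],[0,0,0],[0,0,0]]' --linear '[[0.14,0.755,0],[0.12,0.755,0],[0,0,0],[0,0,0]]' --hand '[-0.45,-0.45,-0.45,-0.45]'

```text
time: 19.23
eef_pos: [0.4365, 0.3579, 0.2392]
eef_rot: [[-0.992, 0.124, -0.0], [0.124, 0.992, -0.001], [0.0, -0.001, -1.0]]
force: [-0.7, -0.5, 0.7]
grip_width: 0.062
```

Run:
```python
from h import *
import pickle
d=cap("wrist");save(d,"pics/w3.png");pickle.dump(d,open("w3.pkl","wb"));W=world(d)
print(readout.observe()["eef_pos"].round(4) if hasattr(readout.observe()["eef_pos"],'round') else readout.observe()["eef_pos"])
k=W[(W[...,2]>.124)&(W[...,2]<.14)&(abs(W[...,0]-.526)<.04)&(abs(W[...,1]-.356)<.04)]
print("top",len(k),np.median(k[:,2]),cv2.minAreaRect(k[:,:2].astype(np.float32)))
k=W[(W[...,2]>.0035)&(W[...,2]<.009)&(abs(W[...,0]-.52)<.09)&(abs(W[...,1]-.35)<.09)];print("mat",len(k),cv2.minAreaRect(k[:,:2].astype(np.float32)))
t=pickle.load(open("top.pkl","rb"));print(np.mean([ray(t,*p,.006) for p in((138,157),(174,153),(177,189),(140,193))],0))
```

```text
[0.4368 0.3574 0.2395]
top 642 0.12901336112975315 ((0.5235350728034973, 0.3557544946670532), (0.027997111901640892, 0.03172219917178154), 84.2911376953125)
mat 3256 ((0.5116066932678223, 0.3483329713344574), (0.10951437056064606, 0.10930781066417694), 9.082966804504395)
[0.51226869 0.3482507  0.006     ]
```

View pics/w3.png

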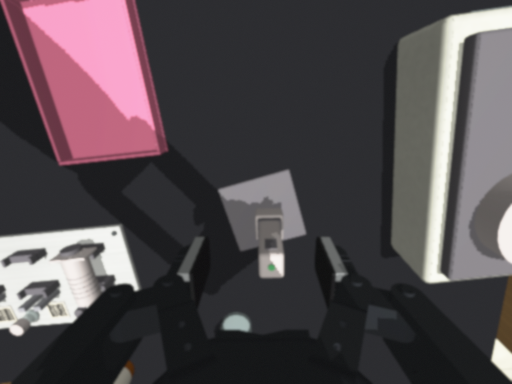

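Reader top is at (270,250), with the mat behind it; the balance to the right is clear of the fingers.

Request:
apply_moves --dr '[[0,0,0],[0,0,-0.045],[0,0,0],[0,0,0],[0,0,0]]' --linear '[[-0.575,0.06,0],[-0.575,0.06,0],[0,0,0.6],[0,0,0],[0,0,0]]' --hand '[-0.45,-0.45,-0.45,-0.45,-0.45]'

```text
time: 19.9
eef_pos: [0.5236, 0.3556, 0.1959]
eef_rot: [[-0.995, 0.103, 0.0], [0.103, 0.995, 0.0], [-0.0, 0.0, -1.0]]
force: [0.0, -0.8, 0.7]
grip_width: 0.0617
```

```bash
python3 -c "
from h import *
plan([.5235,.3558,.075],174.3)"
```

```text
dr [ 0.     0.001 -0.007]
p [0.5236 0.3556 0.1959] lin [1.000e-03 3.000e-03 1.612e+00]
```

Request:
apply_moves --dr '[[0,0,0],[0,0,0],[0,0,0],[0,0,0],[0,0,0]]' --linear '[[0,0,0.5],[0,0,0.5],[0,0,0.4],[0,0,0.21],[0,0,0]]' --hand '[-0.45,-0.45,-0.45,-0.45,-0.45]'

```text
time: 20.52
eef_pos: [0.5234, 0.3563, 0.0743]
eef_rot: [[-0.995, 0.102, -0.0], [0.102, 0.995, -0.0], [0.0, -0.0, -1.0]]
force: [-0.2, 0.1, 0.0]
grip_width: 0.0618
```

Request:
apply_moves --dr '[[0,0,0],[0,0,0],[0,0,0],[0,0,0],[0,0,0]]' --linear '[[0,0,0],[0,0,0],[0,0,0],[0,0,0],[0,0,0]]' --hand '[0.5,1,1,1,1]'

```text
time: 21.15
eef_pos: [0.5248, 0.357, 0.076]
eef_rot: [[-0.995, 0.102, 0.003], [0.102, 0.995, 0.002], [-0.003, 0.002, -1.0]]
force: [0.5, 0.0, 5.6]
grip_width: 0.0273
```

Request:
apply_moves --dr '[[0,0,0],[0,0,0],[0,0,0],[0,0,0],[0,0,0]]' --linear '[[0,0,-0.2],[0,0,-0.4],[0,0,-0.5],[0,0,-0.5],[0,0,0]]' --hand '[1,1,1,1,1]'

```text
time: 21.78
eef_pos: [0.5256, 0.3576, 0.1994]
eef_rot: [[-0.995, 0.102, 0.007], [0.102, 0.995, 0.004], [-0.007, 0.005, -1.0]]
force: [-0.4, 0.6, -1.2]
grip_width: 0.0273
```

```bash
python3 -c "
from h import *
plan([.650,-.0265,.195],174.3)
d=cap('scene');c=cv2.cvtColor(d['color'],cv2.COLOR_RGB2BGR);cv2.imwrite('pics/s4.png',cv2.resize(c[60:300,200:450],(750,600)))"
```

```text
dr [ 0.009  0.013 -0.005]
p [0.5256 0.3576 0.1994] lin [-2.159 -4.931  0.059]
```

View pics/s4.png

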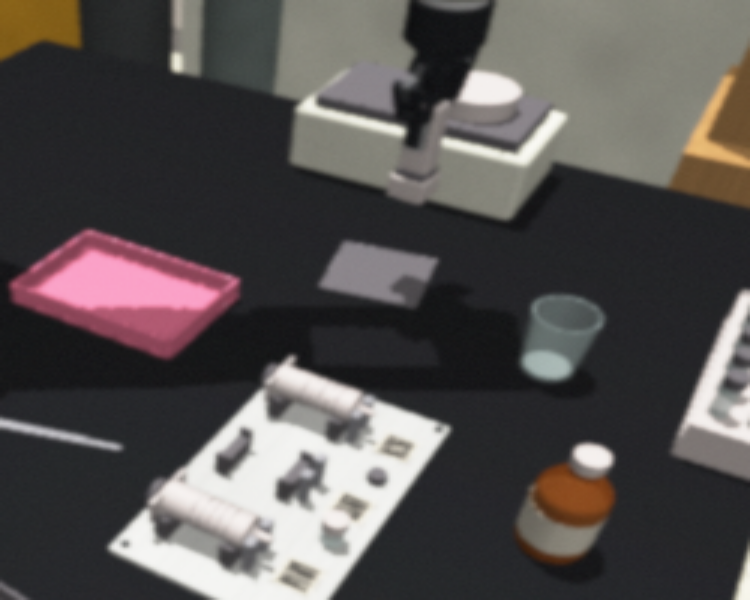

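Reader held upright off its mat, and the label 2 bay is empty. Transit high to label 2.

Request:
apply_moves --dr '[[0,0,0],[0,0,0],[0,0,0],[0,0,0],[0,0,0]]' --linear '[[-0.27,-0.615,0],[-0.27,-0.615,0],[-0.27,-0.615,0],[-0.27,-0.615,0],[-0.27,-0.615,0]]' --hand '[1,1,1,1,1]'

```text
time: 22.45
eef_pos: [0.5999, 0.1149, 0.1919]
eef_rot: [[-0.995, 0.102, -0.003], [0.102, 0.995, -0.0], [0.003, -0.001, -1.0]]
force: [0.5, 0.5, -1.4]
grip_width: 0.0274
```

Request:
apply_moves --dr '[[0,0,0],[0,0,0],[0,0,0],[0,0,0],[0,0,0]]' --linear '[[-0.27,-0.615,0],[-0.27,-0.615,0],[-0.27,-0.615,0],[0,0,0],[0,0,0]]' --hand '[1,1,1,1,1]'

```text
time: 23.08
eef_pos: [0.6461, -0.0271, 0.1921]
eef_rot: [[-0.995, 0.103, -0.003], [0.103, 0.995, 0.001], [0.003, 0.001, -1.0]]
force: [-0.2, 1.3, -1.2]
grip_width: 0.0271
```

```bash
python3 -c "
from h import *
plan([.651,-.0265,.131],174.2)"
```

```text
dr [ 0.001 -0.005 -0.003]
p [ 0.6461 -0.0271  0.1921] lin [-0.065  0.014  0.815]
```

Request:
apply_moves --dr '[[0,0,0],[0,0,0],[0,0,0],[0,0,0],[0,0,0]]' --linear '[[-0.065,0.015,0.3],[0,0,0.3],[0,0,0.215],[0,0,0],[0,0,0]]' --hand '[1,1,1,1,1]'

```text
time: 23.7
eef_pos: [0.6523, -0.0263, 0.1332]
eef_rot: [[-0.995, 0.101, 0.001], [0.101, 0.995, -0.0], [-0.001, -0.0, -1.0]]
force: [0.4, 0.0, -0.8]
grip_width: 0.0273
```

Request:
apply_moves --dr '[[0,0,0],[0,0,0],[0,0,0],[0,0,0],[0,0,0]]' --linear '[[0,0,0],[0,0,0],[0,0,0],[0,0,0],[0,0,0]]' --hand '[1,1,1,1,1]'

```text
time: 24.32
eef_pos: [0.652, -0.0267, 0.1327]
eef_rot: [[-0.995, 0.102, 0.0], [0.102, 0.995, -0.0], [-0.0, -0.0, -1.0]]
force: [0.3, -0.3, -1.5]
grip_width: 0.0273
```

Run:
```python
from h import *
d=cap('scene');c=cv2.cvtColor(d['color'],cv2.COLOR_RGB2BGR);cv2.imwrite('pics/s5.png',cv2.resize(c[180:320,220:380],(686,600)))
W=world(d);w=W[180:320,220:380].reshape(-1,3)
k=w[(w[:,2]>.062)&(w[:,2]<.10)&(abs(w[:,0]-.65)<.045)&(abs(w[:,1]+.027)<.045)];print(len(k),k.min(0),k.max(0))
```

```text
227 [ 0.63279299 -0.05024535  0.06370011] [ 0.67566445 -0.01092013  0.09993732]
```

View pics/s5.png

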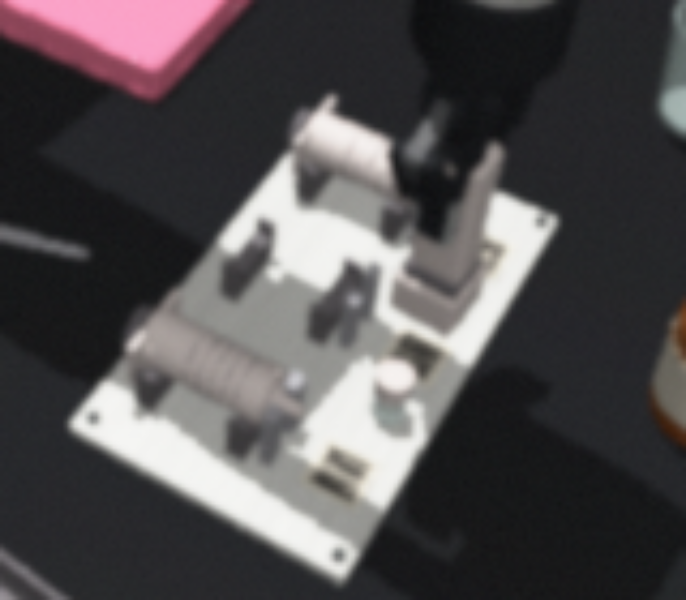

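The reader is upright over label 2 at (440,290), with the vial beside it untouched. I hold a little longer, then go back.

Request:
apply_moves --dr '[[0,0,0],[0,0,0],[0,0,0],[0,0,0],[0,0,0]]' --linear '[[0,0,0],[0,0,0],[0,0,0],[0,0,0],[0,0,0]]' --hand '[1,1,1,1,1]'

```text
time: 25.0
eef_pos: [0.652, -0.0267, 0.1327]
eef_rot: [[-0.995, 0.102, -0.0], [0.102, 0.995, -0.0], [0.0, -0.0, -1.0]]
force: [0.1, 0.6, -1.1]
grip_width: 0.0274
```

Request:
apply_moves --dr '[[0,0,0],[0,0,0],[0,0,0]]' --linear '[[0,0,-0.3],[0,0,-0.5],[0,0,-0.1]]' --hand '[1,1,1]'

```text
time: 25.38
eef_pos: [0.6539, -0.0269, 0.2038]
eef_rot: [[-0.995, 0.102, 0.006], [0.102, 0.995, -0.001], [-0.006, -0.0, -1.0]]
force: [0.7, -0.3, -0.9]
grip_width: 0.027
```

```bash
python3 -c "
from h import *
plan([.518,.352,.195],174.2)"
```

```text
dr [-0.     0.011 -0.002]
p [ 0.6539 -0.0269  0.2038] lin [2.313 4.843 0.118]
```

Request:
apply_moves --dr '[[0,0,0],[0,0,0],[0,0,0],[0,0,0],[0,0,0]]' --linear '[[0.285,0.605,0],[0.285,0.605,0],[0.285,0.605,0],[0.285,0.605,0],[0.285,0.605,0]]' --hand '[1,1,1,1,1]'

```text
time: 26.0
eef_pos: [0.5676, 0.2112, 0.1989]
eef_rot: [[-0.995, 0.102, -0.001], [0.102, 0.995, -0.0], [0.001, -0.0, -1.0]]
force: [-0.2, -0.0, -0.8]
grip_width: 0.0274
```

Request:
apply_moves --dr '[[0,0,0],[0,0,0],[0,0,0],[0,0,0],[0,0,0]]' --linear '[[0.285,0.605,0],[0.285,0.605,0],[0.285,0.605,0],[0,0,0],[0,0,0]]' --hand '[1,1,1,1,1]'

```text
time: 26.62
eef_pos: [0.5185, 0.3515, 0.199]
eef_rot: [[-0.995, 0.101, -0.001], [0.101, 0.995, -0.001], [0.001, -0.001, -1.0]]
force: [0.1, 0.1, -1.5]
grip_width: 0.0273
```

```bash
python3 -c "
from h import *
plan([.518,.352,.082],174.2)"
```

```text
dr [-0.002 -0.002 -0.   ]
p [0.5185 0.3515 0.199 ] lin [0.007 0.005 1.56 ]
```

Request:
apply_moves --dr '[[0,0,0],[0,0,0],[0,0,0],[0,0,0],[0,0,0]]' --linear '[[0,0,0.5],[0,0,0.5],[0,0,0.4],[0,0,0.16],[0,0,0]]' --hand '[1,1,1,1,1]'

```text
time: 27.25
eef_pos: [0.5188, 0.3508, 0.0825]
eef_rot: [[-0.995, 0.103, -0.001], [0.103, 0.995, -0.001], [0.001, -0.001, -1.0]]
force: [-0.4, -0.4, -1.7]
grip_width: 0.0273
```

Request:
apply_moves --dr '[[0,0,0],[0,0,0],[0,0,0]]' --linear '[[0,0,0.04],[0,0,0.03],[0,0,0]]' --hand '[1,1,1]'

```text
time: 27.62
eef_pos: [0.5191, 0.3521, 0.0785]
eef_rot: [[-0.995, 0.102, 0.001], [0.102, 0.995, 0.0], [-0.001, 0.0, -1.0]]
force: [-0.5, -0.4, -1.0]
grip_width: 0.0273
```

Request:
apply_moves --dr '[[0,0,0],[0,0,0]]' --linear '[[0,0,0.03],[0,0,0]]' --hand '[1,1]'

```text
time: 27.88
eef_pos: [0.5191, 0.3521, 0.076]
eef_rot: [[-0.995, 0.102, 0.001], [0.102, 0.995, 0.0], [-0.001, 0.001, -1.0]]
force: [-0.9, 0.4, -0.3]
grip_width: 0.027
```

Contact is about to start (weight unloading). One more millimetre, then I release gently.

Request:
apply_moves --dr '[[0,0,0],[0,0,0]]' --linear '[[0,0,0.015],[0,0,0]]' --hand '[1,1]'

```text
time: 28.12
eef_pos: [0.5192, 0.3522, 0.076]
eef_rot: [[-0.995, 0.102, 0.001], [0.102, 0.995, 0.0], [-0.001, 0.001, -1.0]]
force: [-3.7, -1.9, 8.5]
grip_width: 0.0276
```

Request:
apply_moves --dr '[[0,0,0],[0,0,0],[0,0,0],[0,0,0],[0,0,0]]' --linear '[[0,0,0],[0,0,0],[0,0,0],[0,0,0],[0,0,0]]' --hand '[0.2,0,-0.3,-0.45,-0.45]'

```text
time: 28.75
eef_pos: [0.5188, 0.3518, 0.0745]
eef_rot: [[-0.995, 0.102, -0.0], [0.102, 0.995, -0.0], [0.0, -0.0, -1.0]]
force: [-0.1, -0.3, -0.2]
grip_width: 0.062
```

Request:
apply_moves --dr '[[0,0,0],[0,0,0],[0,0,0],[0,0,0],[0,0,0]]' --linear '[[0,0,-0.3],[0,0,-0.5],[0,0,-0.5],[0,0,-0.5],[0,0,-0.3]]' --hand '[-0.45,-0.45,-0.45,-0.45,-0.45]'

```text
time: 29.38
eef_pos: [0.5196, 0.3523, 0.2348]
eef_rot: [[-0.995, 0.102, 0.003], [0.102, 0.995, 0.002], [-0.003, 0.002, -1.0]]
force: [-0.3, -0.9, -0.6]
grip_width: 0.0624
```

Request:
apply_moves --dr '[[0,0,0],[0,0,0],[0,0,0],[0,0,0]]' --linear '[[0.6,0,0],[0.6,0,0],[0,0,0],[0,0,0]]' --hand '[-0.45,-0.45,-0.45,-0.45]'

```text
time: 29.88
eef_pos: [0.4296, 0.3611, 0.2324]
eef_rot: [[-0.995, 0.101, 0.001], [0.101, 0.995, 0.0], [-0.001, 0.0, -1.0]]
force: [0.8, -0.3, 0.4]
grip_width: 0.0622
```

Run:
```python
from h import *
d=cap('wrist');W=world(d)
k=W[(W[...,2]>.120)&(W[...,2]<.145)&(abs(W[...,0]-.52)<.05)&(abs(W[...,1]-.352)<.05)]
print("top",len(k),np.percentile(k[:,2],[5,50,95]),cv2.minAreaRect(k[:,:2].astype(np.float32)))
d=cap('scene');c=cv2.cvtColor(d['color'],cv2.COLOR_RGB2BGR);cv2.imwrite('pics/s6.png',cv2.resize(c[100:384,110:420],(650,596)))
W=world(d);w=W.reshape(-1,3);R=np.array([[np.cos(-.125),-np.sin(-.125)],[np.sin(-.125),np.cos(-.125)]])
l=(w[:,:2]-[.463,-.330])@R;k=(abs(l[:,0])<.09)&(abs(l[:,1])<.06)&(w[:,2]>.012)&(w[:,2]<.1)
print("syr in tray",l[k].min(0),l[k].max(0),w[k,2].max())
```

```text
top 731 [0.12207139 0.12890951 0.13050875] ((0.5173518657684326, 0.35110655426979065), (0.027684349566698074, 0.03402439504861832), 83.75875854492188)
syr in tray [-0.07025706 -0.02574786] [0.06697633 0.02682038] 0.0406437614635794
```

View pics/s6.png

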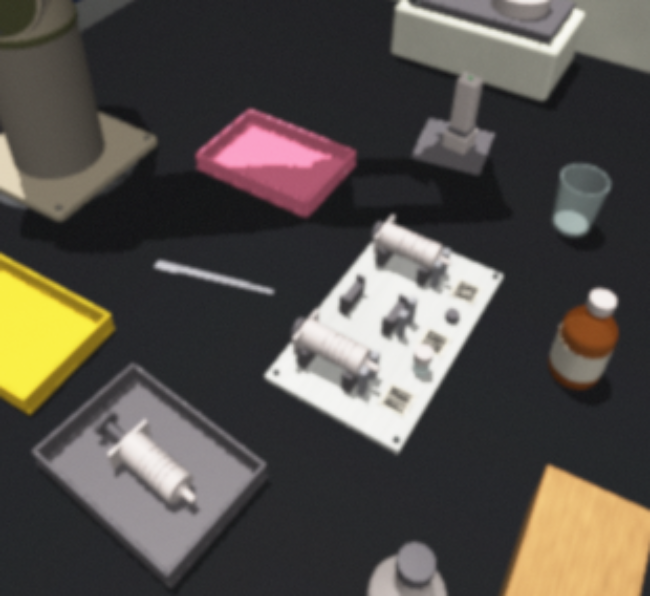

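The reader stands upright on its mat at (463,115). The syringe lies in the tray at (155,465), plunger still out. Bays 1 and 3 are pushed home, and the bystanders have not moved. I hand the job in.

```bash
python3 -c "
from h import *
print(order.finish_job())"
```

```text
the job is handed in; nothing more can be done
None
```

The job is done and handed in at about 30 s of the 72 s allowed; the hand-in gives no verdict. I pushed all three plungers: left and right went fully home, and the middle one jammed part way. I laid the middle syringe in the grey tray, held the reader upright about 5 cm over the middle bay's label for a good second, and stood it back on its mat.

**Last checks:**
- **Reader:** it stands upright about 6 mm from the mat centre.
- **Rejected syringe:** it lies within the tray walls, highest point about 41 mm above the table, plunger still part way out.
- **Other two syringes:** both look seated in their bays with the discs close behind the flanges, judged by eye in the pictures.
- **Bystanders:** the vial, cap and spatula look unmoved.

**What went less well:** I pressed the jammed plunger to about 42 N before stopping, more than needed. It gained no travel, and the wrist force stayed well under the 120 N limit. I estimated plunger travel from finger position and images, as the joint values cannot be read.

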